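Snap the retaining clip into the coffee grinder's spindle groove

ROBOT

A 7-joint arm with a two-finger parallel gripper is mounted at the origin on a cart in front of the work surface, level with it; the furniture and walls round the work are solid. World frame = base frame: x ahead of the robot, y to its left, z up, the work surface at z = 0. Lengths are in m, angles in rad, forces in N, time in s.
With the tool pointing down it reaches from about 0.4 to 0.85 m from the base axis. Payload 4.5 kg.
Tool frame: the origin (TCP) lies at the very end of the fingers, on their centre line; the grasp point (between the pads) lies 19 mm behind it; y points along the fingers, x is the direction in which the jaws open and shut, and the axes are right-handed (so a half turn about y gives the same grasp; the last joint's range is limited). The gripper opens to 88 mm and grips with 3 to 60 N. Pads are 18 mm wide; open, the fingers measure 123 mm over their backs; the gripper's body (75 mm by 187 mm) begins 45 mm behind the grasp point.
Start: joints at [-1.187, 0.689, -0.195, 1.565, 0.157, 0.902, -0.215], TCP at [0.214, 0.587, 0.239] pointing down, gripper open.
Joint ranges: [-3.01, 3.01], [-0.46, 2.08], [-1.47, 1.51], [0.13, 2.56], [-1, 4.14], [0.04, 2.09], [-2.66, 2.66]. Speed limits (rad/s): [2.57, 2.57, 3.14, 3.14, 3.14, 3.14, 3.14].

INTERFACE

Orientations are given as a unit quaternion [x, y, z, w].
In Python, from plant import r gives the robot as it stands.
- The arm moves only by the shell command python3 -m inch 'ROWS' [OPENING] [FORCE]. ROWS is JSON, a list of rows, each a list of 6 numbers: the shift along the tool's x, y, z in mm, then the turn, a rotation vector about the tool's x, y, z in rad. In form: [[x, y, z, ax, ay, az], ...]. A call has 1 to 12 rows; each row shifts and turns the commanded pose from where the row before left it, along the tool's axes as they then stand; what a row does not reach is not made up. A row lasts 1/12 s, in which the tool goes at most 41.7 mm and 7.16 degrees, less where a joint would pass 70% of its speed; a pose out of reach is approached as far as the arm can. A call is refused whole if a number of a shift passes 41.7 or a number of a turn 0.125, either way. A call with a gripper value outside its range is refused whole. OPENING is the finger opening in mm, from 0 to 88.1, set as the call begins (- or left out, the last holds). The fingers move at their own pace and stop on an object; FORCE is the grip in N (left out, the last holds). Time passes only in rows, so rows that do not move let the fingers close. It gives the time, the measured TCP pose, the force and the opening at its end, in the units of the state.
- r.get_state(): the state, without advancing time (a new reading comes with each control period).
- r.snapshot(name): name is "scene" or "top" or "wrist"; returns a dict with "img" (400x640x3 uint8, red, green, blue), "range_z" (400x640 float32, m along the optical axis (not along the pixel's ray), 0 where there is no reading), "mtx" (3x3 intrinsics, pixels), "k1" (the pictures are not rectified: a ray, as slopes to the right and down, at radius r is drawn at 1 + k1 r^2 times it, then the intrinsics apply), "camera_from_world" (4x4, takes a point from world to camera coordinates); the wrist camera has in their place "tool_from_camera" (4x4, takes a point from camera to tool coordinates, whose origin is the TCP and whose axes are the tool frame's). Camera axes: x right, y down, z forward; pixel columns grow to the right and rows downward; lengths in m; the calibration is good to about 2 mm. A picture is of the moment at which its call begins: read the wrist's pose just before it.
- r.finish_job(): hands the job in, once; it reports no verdict.
The state is a dict: "clock": time; "q": joint angles; "qd": joint speeds; "joint_torque": joint torques, N m; "tool_pos": TCP position; "eef_rot": TCP orientation; "contact_force": force on the tool from outside, world axes, zero at the start; "moment": the same for the moment, N m; "opening": opening from 0.0 (shut) to 1.0 (fully open).
Only numpy, scipy, OpenCV 4.12 (cv2) and the standard library are available. Lean on these libraries where they do the work, as an engineer would, in place of code of your own. Each camera call takes 0.05 s, during which the arm holds its last target.

TASK

The coffee grinder still lacks the wire clip that keeps its sprung burr disc down. Take the clip by its two upright orange tabs and squeeze them so that it spreads, pass it over the grinder's upright spindle, press the burr disc down with it gently until it stops, and let the clip contract into the groove round the spindle. Leave the clip sitting flat in the groove and do not disturb the mug, the jug or the salt shaker.

Things in the scene. Friction and masses are not known exactly. Their poses are not given: they have to be found in the camera images.
- clip: Spring clip of 5 mm steel wire, about 53 x 58 x 46 mm, 80 g, lying flat, with two upright orange tabs. Origin: middle of the free clip at the wire's underside; z up; y runs from tab to tab. The tabs are crossed to the opposite jaws: squeezing them along y spreads the jaws along y about the same middle. The spring takes 1.5 N to start, 6 N when fully squeezed.
- clip_jaw (a joint): How far the jaws are spread, m: 0 free (18 mm between the jaws), 0.015 fully spread by the tabs (33 mm between them; passes the spindle). About 0.003 with the clip in the spindle's groove, more than 0.006 when it is caught on the spindle above the groove.
- clip_center (a point): Middle between the clip's jaws at the underside of the wire, when the clip is in the groove (1.5 mm off along the clip's y when free).
- grinder: White round coffee grinder without its hopper, fixed, 132 mm across, deck 66 mm high, black outlet chute on its -x side. Origin: middle of the underside. From the deck rises a steel spindle 28 mm across, its chamfered end 24 mm across. The groove in it (brass-coloured, 21 mm across, 8 mm high) has its lower edge 17 mm below the spindle's end. More than 25 N on any of it does damage.
- spindle_axis (a point): Point on the upright spindle's axis, 66 mm above the worktop. On the spindle rides a flat aluminium burr disc, 72 mm across, covering most of the groove; a spring (2.5 N, 6 N at the end) yields 6 mm to a hard stop, where the disc's top is level with the groove's lower edge. The clip enters the groove when let go 0 to 3 mm above the stop (opening fingers may drag it up a little).
- mug: Small green mug, 64 x 89 x 48 mm, loose bystander; origin in the middle of its underside.
- jug: Cream ceramic jug, 92 x 115 x 105 mm, loose bystander; origin in the middle of its underside.
- salt: Salt shaker, 44 x 44 x 90 mm, loose bystander; origin in the middle of its underside.
- clip_tab (a point): Outer face of one tab, 38 mm above the underside (where its steel eye is); the other tab is its mirror image at the opposite y. Tab: upright plate 24 mm along x, 4 mm thick along y, top 46 mm above the underside. Over both outer faces 58 mm free, 43 mm squeezed (39 mm clear between). Wires beside the tabs' feet reach up to 11 mm. Friction on the squeezed tabs carries the clip.
- disc_low (a point): Point on the spindle's axis where the top of the unpressed burr disc would be at the lowest grind setting, 86 mm above the worktop; it does not follow the setting. The unknown setting raises spindle and disc together by 0 to 35 mm (spindle's end 97 to 132 mm above the worktop, unpressed disc 86 to 121 mm): the stop must be felt.
Not all that is in view belongs to the job. Several things have the shape of the clip; the one meant has the colours described above.

How it is judged:
By the outcome, as a careful person would: the job done as asked, in the order asked, and still so for the second after the job is handed in, with the robot touching nothing.
It also fails if it takes over 56 s, if anything falls off the work surface, if the arm or the gripper's body presses on something with over 40 N, if the wrist force passes 120 N, or if a joint passes its speed limit or range.

## Working session

There is one attempt and no reset: what is moved stays moved. The work goes in short steps, Python scripts to look and compute and a shell command to move; the robot and the scene stay as the last step left them, time stands still between calls to the robot, and variables do not carry over. Pictures are saved under pics/ and viewed, and the job is handed in when it is done.

```bash
ls; mkdir -p pics; cat > h.py <<'E'
import numpy as np,cv2
from plant import r
def snap(n,f):
    s=r.get_state(); d=r.snapshot(n); d['state']=s
    cv2.imwrite('pics/%s.png'%f,cv2.cvtColor(d['img'],cv2.COLOR_RGB2BGR)); np.savez('pics/%s.npz'%f,**{k:v for k,v in d.items() if k!='state'},pos=s['tool_pos'],rot=s['eef_rot'])
    return d
E
python3 - <<'E'
from h import *
s=r.get_state();print({k:np.round(v,3) for k,v in s.items()})
for n in ['scene','top','wrist']:
    d=snap(n,n+'0');print(n,d['k1'],d['mtx'].round(1).tolist())
E
```

```text
pics
{'clock': np.float64(0.0), 'q': array([-1.187,  0.69 , -0.195,  1.566,  0.157,  0.902, -0.215]), 'qd': array([-0.001,  0.002, -0.002,  0.   , -0.   , -0.001, -0.   ]), 'joint_torque': array([-0.0000e+00, -5.2756e+01, -1.2670e+00, -1.5342e+01, -5.3000e-02,
        6.0000e-03,  0.0000e+00]), 'tool_pos': array([0.214, 0.587, 0.238]), 'eef_rot': array([ 0.58 ,  0.405, -0.406, -0.579]), 'contact_force': array([1.000e-03, 1.217e+00, 6.810e-01]), 'moment': array([-0.035, -0.055,  0.034]), 'opening': np.float64(1.0)}
scene -0.08725521456584862 [[474.0, 0.0, 314.5], [0.0, 474.0, 191.2], [0.0, 0.0, 1.0]]
top -0.03630889550587532 [[450.6, 0.0, 320.2], [0.0, 450.6, 196.4], [0.0, 0.0, 1.0]]
wrist 0.007644690811082581 [[342.5, 0.0, 321.6], [0.0, 342.5, 202.4], [0.0, 0.0, 1.0]]
```

View pics/scene0.png

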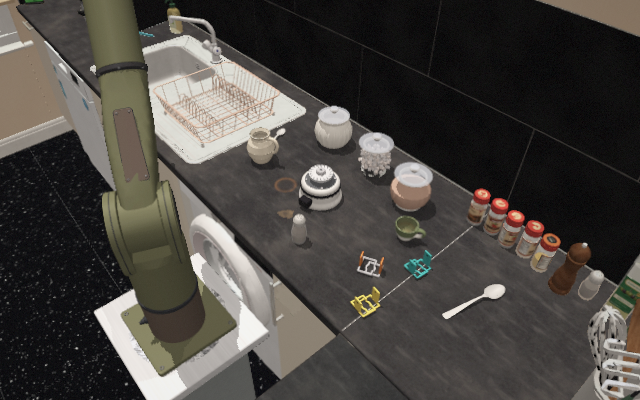

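View pics/top0.png

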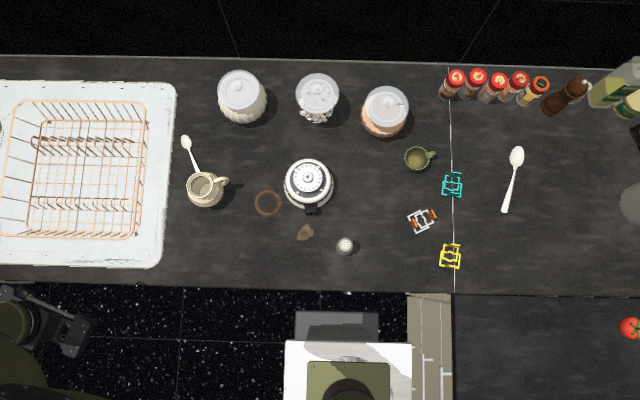

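View pics/wrist0.png

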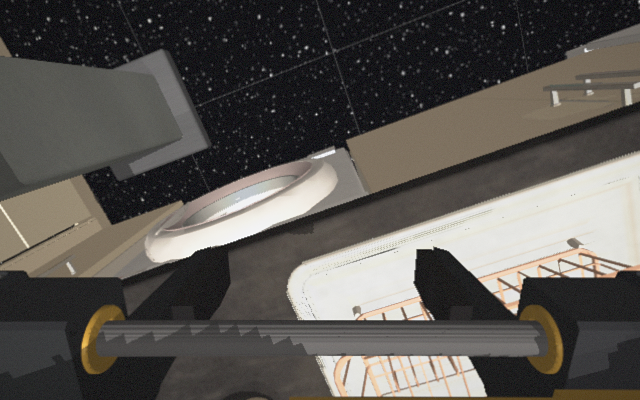

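The top view shows the clip with orange tabs at about (421,220), with teal and yellow decoys beside it. The grinder is at (309,184), the mug at (418,158), the salt at (345,246) and the jug at (205,188). Next I'll measure positions.

```bash
cat >> h.py <<'E'
from scipy.spatial.transform import Rotation as R
def load(f): return dict(np.load('pics/%s.npz'%f))
def wfc(d):
    if 'camera_from_world' in d: return np.linalg.inv(d['camera_from_world'])
    T=np.eye(4);T[:3,:3]=R.from_quat(d['rot']).as_matrix();T[:3,3]=d['pos'];return T@d['tool_from_camera']
def rays(d,px):
    px=np.atleast_2d(np.float64(px)); K=d['mtx']
    dist=np.array([float(d['k1']),0,0,0])
    n=cv2.undistortPoints(px[:,None,:],K,dist)[:,0]
    v=np.c_[n,np.ones(len(n))]; T=wfc(d)
    return T[:3,3],v@T[:3,:3].T
def onplane(d,px,z):
    o,v=rays(d,px); return o+v*((z-o[2])/v[:,2])[:,None]
def cloud(d,mask):
    ys,xs=np.nonzero(mask&(d['range_z']>0)); o,v=rays(d,np.c_[xs,ys]); return o+v*d['range_z'][ys,xs][:,None]
def tri(obs):
    A=np.zeros((3,3));b=np.zeros(3)
    for d,px in obs:
        o,v=rays(d,px);v=v[0]/np.linalg.norm(v[0]);P=np.eye(3)-np.outer(v,v);A+=P;b+=P@o
    return np.linalg.solve(A,b)
def orange(img):
    h=cv2.cvtColor(img,cv2.COLOR_RGB2HSV); return (h[...,0]>5)&(h[...,0]<16)&(h[...,1]>150)&(h[...,2]>80)
E
python3 - <<'E'
from h import *
for f,(x0,y0,x1,y1) in {'top0':(395,195,447,245),'scene0':(345,240,395,285)}.items():
    d=load(f);m=orange(d['img']);w=np.zeros_like(m);w[y0:y1,x0:x1]=1;m&=w
    n,l,st,c=cv2.connectedComponentsWithStats(m.astype(np.uint8))
    for i in range(1,n):
        if st[i,4]>5:
            p=cloud(d,l==i);print(f,c[i].round(1),st[i],p.mean(0).round(4) if len(p) else None,p[:,2].max().round(4) if len(p) else '', onplane(d,c[i],0.04).round(4))
d=load('top0')
for nme,px,z in [('grinder',(308.5,184),.1),('spindle',(309,178),.12),('mug',(416,158),.05),('salt',(345,246),.09),('jug',(204,188),.1)]:
    x,y=map(int,px);m=np.zeros((400,640),bool);m[y-28:y+28,x-28:x+28]=1
    p=cloud(d,m);q=p[p[:,2]>.02];print(nme,onplane(d,px,z).round(3),q.min(0).round(3),q.max(0).round(3))
im=d['img'];a=cv2.resize(im[140:260,270:430+20],None,fx=4.4,fy=4.4,interpolation=2);cv2.imwrite('pics/a.png',a[...,::-1])
im=load('scene0')['img'];a=cv2.resize(im[150:250,270:400],None,fx=5,fy=5,interpolation=2);cv2.imwrite('pics/b.png',a[...,::-1])
E
```

```text
top0 [431.6 214.4] [428 210   8   9  46] [ 0.4744 -0.208   0.0294] 0.0504 [[ 0.4728 -0.2054  0.04  ]]
top0 [413.4 223.4] [410 219   8   9  37] [ 0.4503 -0.1611  0.0276] 0.0511 [[ 0.4485 -0.1586  0.04  ]]
scene0 [362.3 252.6] [361 251   3   4   7] [ 0.4638 -0.1519  0.0324] 0.0457 [[ 0.4587 -0.1561  0.04  ]]
scene0 [360.2 260.7] [359 256   3  10  22] [ 0.4435 -0.165   0.0273] 0.0495 [[ 0.4354 -0.1718  0.04  ]]
scene0 [380.7 265.6] [379 258   5  15  28] [ 0.4692 -0.2129  0.0313] 0.0495 [[ 0.4634 -0.2171  0.04  ]]
grinder [[0.531 0.109 0.1  ]] [0.474 0.052 0.02 ] [0.611 0.172 0.106]
spindle [[0.542 0.107 0.12 ]] [0.489 0.052 0.02 ] [0.611 0.172 0.106]
mug [[ 0.618 -0.165  0.05 ]] [ 0.588 -0.218  0.02 ] [ 0.691 -0.091  0.067]
salt [[0.383 0.017 0.09 ]] [ 0.365 -0.007  0.028] [0.404 0.037 0.092]
jug [[0.515 0.364 0.1  ]] [0.477 0.31  0.02 ] [0.565 0.419 0.109]
```

View pics/a.png

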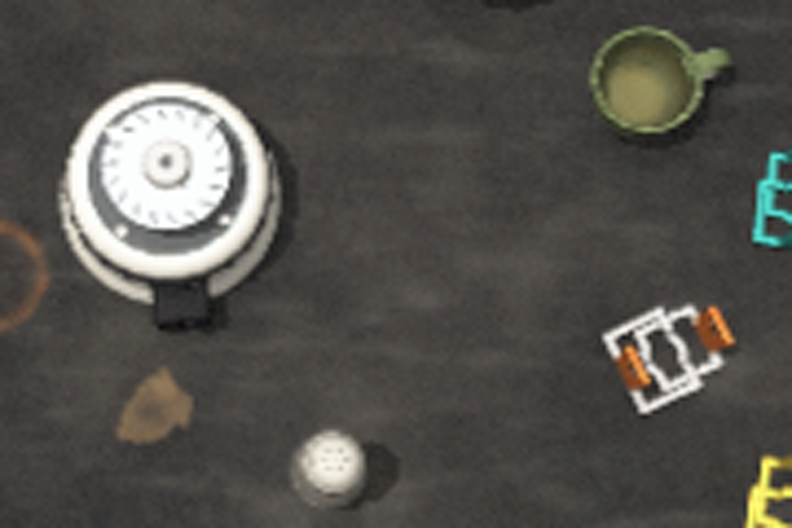

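View pics/b.png

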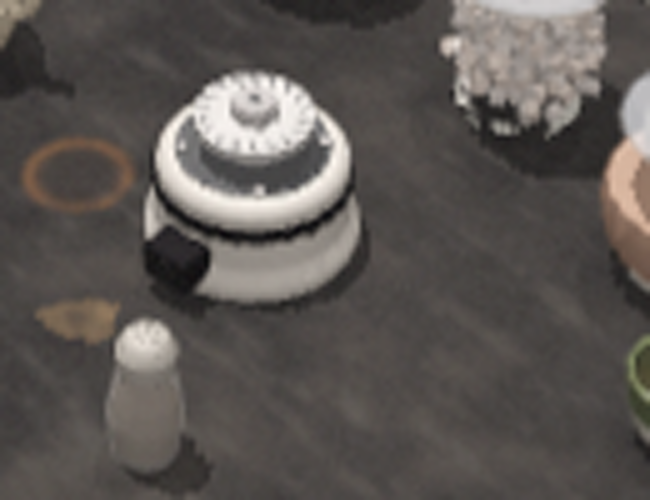

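```bash
cat >> h.py <<'E'
def plan(target,xdir=None,first='shift'):
    """tool-frame shift (mm) to target TCP; levelling+yaw rotvec"""
    s=r.get_state();M=R.from_quat(s['eef_rot']).as_matrix();d=np.array(target)-s['tool_pos']
    print('t',round(float(s['clock']),2),'pos',np.round(s['tool_pos'],4),'F',np.round(s['contact_force'],1),'open mm',round(float(s['opening'])*88.1,1))
    if xdir is not None:
        x=np.array([xdir[0],xdir[1],0.]);x/=np.linalg.norm(x)
        if x@M[:,0]<0:x=-x
        y=np.array([0,0,-1.]);N=np.c_[x,y,np.cross(x,y)]
        rv=R.from_matrix(M.T@N).as_rotvec();print('turn',rv.round(4),'shift after turn',(N.T@d*1000).round(1))
    print('shift now',(M.T@d*1000).round(1));print('M',M.round(3).tolist())
E
python3 - <<'E'
from h import *
t,s=load('top0'),load('scene0')
print('spindle end',tri([(t,(307.7,176.8)),(s,(321,170.4))]))
print(onplane(t,(307.7,176.8),.115))
plan((.45,.3,.25)); plan((.46,-.183,.25),(.0243,-.0468))
E
```

```text
spindle end [0.55003088 0.111001   0.09847474]
[[0.54561703 0.1108344  0.115     ]]
t 0.15 pos [0.2141 0.5867 0.2381] F [-0.7 -0.3 -0.2] open mm 88.1
shift now [-188.5  -11.6 -319.9]
M [[0.343, -0.0, -0.939], [0.939, -0.001, 0.343], [-0.001, -1.0, -0.0]]
t 0.15 pos [0.2141 0.5867 0.2381] F [-0.7 -0.3 -0.2] open mm 88.1
turn [-5.000e-04 -8.286e-01 -1.300e-03] shift after turn [-796.4  -11.9  136.4]
shift now [-638.9  -11.  -494.8]
M [[0.343, -0.0, -0.939], [0.939, -0.001, 0.343], [-0.001, -1.0, -0.0]]
```

```bash
python3 -m inch '[[-20,-1,-36,0,0,0],[-20,-1,-36,0,0,0],[-20,-1,-36,0,0,0],[-20,-1,-36,0,0,0],[-20,-1,-36,0,0,0],[-20,-1,-36,0,0,0],[-20,-1,-36,0,0,0],[-20,-1,-36,0,0,0],[-20,-1,-32,0,0,0],[0,0,0,0,-0.1,0],[0,0,0,0,-0.12,0],[0,0,0,0,-0.12,0]]' ; python3 -m inch '[[0,0,0,0,-0.12,0],[0,0,0,0,-0.12,0],[0,0,0,0,-0.12,0],[0,0,0,0,-0.12,0],[0,0,0,0,0,0]]'
python3 - <<'E'
from h import *
plan((.46,-.183,.25),(.0243,-.0468)); print(r.snapshot('wrist')['tool_from_camera'].round(3))
E
```

```text
clock: 1.15
tool_pos: [0.4536, 0.3074, 0.2475]
eef_rot: [0.502, 0.498, -0.499, -0.501]
contact_force: [-0.2, 0.7, -0.5]
opening: 1.002
clock: 1.57
tool_pos: [0.4531, 0.308, 0.2474]
eef_rot: [-0.369, -0.603, 0.603, 0.369]
contact_force: [-0.8, -0.8, -0.6]
opening: 1.0
t 1.57 pos [0.4531 0.308  0.2474] F [-0.8 -0.8 -0.6] open mm 88.1
turn [-0.0008 -0.006   0.0003] shift after turn [-439.    -2.6  220.1]
shift now [-440.3   -2.6  217.5]
M [[-0.455, -0.001, -0.89], [0.89, -0.0, -0.455], [0.0, -1.0, 0.001]]
[[ 1.    -0.001 -0.    -0.001]
 [ 0.    -0.3    0.954 -0.145]
 [-0.001 -0.954 -0.3    0.078]
 [ 0.     0.     0.     1.   ]]
```

```bash
python3 -m inch '[[-36,0,18,0,0,0],[-36,0,18,0,0,0],[-36,0,18,0,0,0],[-36,0,18,0,0,0],[-36,0,18,0,0,0],[-36,0,18,0,0,0],[-36,0,18,0,0,0],[-36,0,18,0,0,0],[-36,0,18,0,0,0],[-36,0,18,0,0,0],[-36,0,18,0,0,0],[-36,0,18,0,0,0]]' ;python3 -m inch '[[-5,20,2,0,0,0],[0,30,0,0,0,0],[0,20,0,0,0,0],[0,0,0,0,0,0],[0,0,0,0,0,0]]'
python3 - <<'E'
from h import *
plan((.46,-.183,.25),(.0243,-.0468)); d=snap('wrist','w1')
E
```

```text
clock: 2.62
tool_pos: [0.4559, -0.1766, 0.2478]
eef_rot: [-0.371, -0.602, 0.602, 0.371]
contact_force: [1.3, 0.9, -0.1]
opening: 0.999
clock: 3.03
tool_pos: [0.4563, -0.1796, 0.1773]
eef_rot: [-0.37, -0.602, 0.603, 0.371]
contact_force: [-0.1, 0.5, 0.0]
opening: 0.998
t 3.03 pos [ 0.4563 -0.1796  0.1773] F [-0.1  0.5  0. ] open mm 87.9
turn [-0.0016 -0.0104  0.0014] shift after turn [ -4.7 -72.7  -1.7]
shift now [ -4.6 -72.7  -1.7]
M [[-0.452, -0.002, -0.892], [0.892, 0.001, -0.452], [0.001, -1.0, 0.002]]
```

View pics/w1.png

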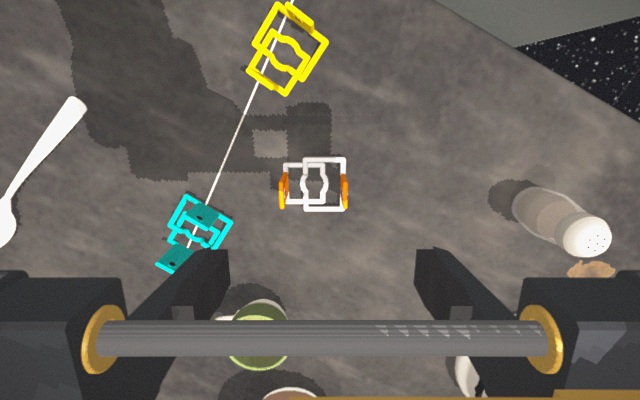

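The clip is at (314,184) in the wrist view, aligned almost with the jaw axis, tabs at (283,187) and (345,190). I'll zoom in and measure.

```bash
python3 - <<'E'
from h import *
d=load('w1');im=d['img'];cv2.imwrite('pics/c.png',cv2.resize(im[145:225,265:365],None,fx=7,fy=7,interpolation=cv2.INTER_CUBIC)[...,::-1])
m=orange(im);w=np.zeros_like(m);w[140:230,260:370]=1;m&=w
n,l,st,c=cv2.connectedComponentsWithStats(m.astype(np.uint8))
for i in range(1,n):
    if st[i,4]>10:
        p=cloud(d,l==i);print(c[i].round(1),st[i],p.mean(0).round(4),np.percentile(p,[5,50,95],axis=0).round(4).tolist())
        ys,xs=np.nonzero(l==i);
        t=onplane(d,np.c_[xs,ys],.046);M=R.from_quat(d['rot']).as_matrix();q=(t-d['pos'])@M*1000;print('tool frame at z46',q.min(0).round(1),q.max(0).round(1))
E
```

```text
[284.7 182.8] [279 172  10  28 131] [ 0.4695 -0.2109  0.0224] [[0.4641, -0.2158, 0.001], [0.4675, -0.2113, 0.021], [0.4798, -0.205, 0.0428]]
tool frame at z46 [-36.3 131.3  -6.1] [-28.9 131.3  17.1]
[342.9 181.8] [340 174   8  19  76] [ 0.4442 -0.1655  0.0274] [[0.4398, -0.168, 0.008], [0.442, -0.1664, 0.0257], [0.4548, -0.1612, 0.0439]]
tool frame at z46 [ 14.2 131.3  -0. ] [ 20.2 131.4  15.4]
[347.  201.5] [347 196   1  12  12] [ 0.464  -0.1491  0.0059] [[0.4515, -0.1587, -0.0022], [0.4657, -0.1476, -0.001], [0.4699, -0.1454, 0.0413]]
tool frame at z46 [ 20.3 131.3 -13.2] [ 20.5 131.3  -3.5]
```

View pics/c.png

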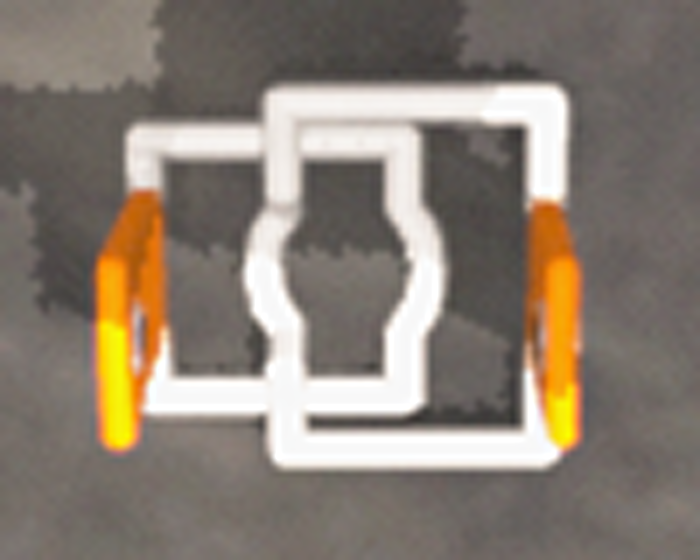

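```bash
python3 - <<'E'
from h import *
d=load('w1');t=load('top0')
L,Rr=(281.4,195.3),(345.9,194.3)
a,b=onplane(d,[L,Rr],.046);print(a,b,np.linalg.norm(a-b),(a+b)/2)
a2,b2=tri([(d,L),(t,(431.9,212.5))]),tri([(d,Rr),(t,(413.4,222))]);print('tri',a2,b2)
c=(a+b)/2
plan((c[0],c[1],.09),(a-b)[:2])
E
```

```text
[ 0.47424248 -0.20924393  0.046     ] [ 0.44908551 -0.16134897  0.046     ] 0.05409991162170943 [ 0.46166399 -0.18529645  0.046     ]
tri [ 0.47938401 -0.20888204  0.02963509] [ 0.45209821 -0.15942366  0.03555265]
t 3.08 pos [ 0.4572 -0.1796  0.1783] F [-0.  -0.4  0. ] open mm 88.2
turn [ 0.0003 -0.0145 -0.0002] shift after turn [-7.1 88.3 -1.3]
shift now [-7.  88.3 -1.4]
M [[-0.452, 0.0, -0.892], [0.892, -0.0, -0.452], [-0.0, -1.0, -0.0]]
```

```bash
python3 -m inch '[[-7,20,-1,0,-0.014,0],[0,30,0,0,0,0],[0,30,0,0,0,0],[0,8,0,0,0,0],[0,0,0,0,0,0],[0,0,0,0,0,0]]'
python3 - <<'E'
from h import *
d=snap('wrist','w2');im=d['img'];cv2.imwrite('pics/w2.png',cv2.resize(im[60:360,160:480],None,fx=2,fy=2,interpolation=2)[...,::-1])
E
```

```text
clock: 3.58
tool_pos: [0.4618, -0.1856, 0.0909]
eef_rot: [0.366, 0.605, -0.605, -0.365]
contact_force: [-0.3, -1.2, -0.0]
opening: 0.999
```

View pics/w2.png

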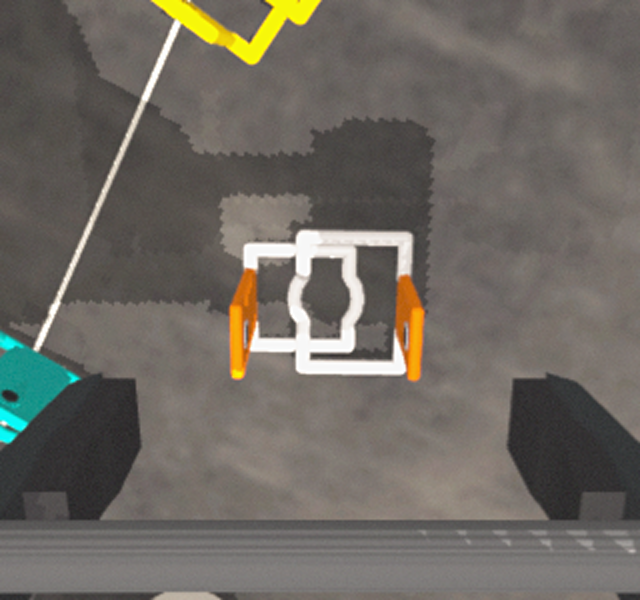

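```bash
python3 - <<'E'
from h import *
d=load('w2');e=load('w1')
M=R.from_quat(d['rot']).as_matrix()
tl=lambda p:((p-d['pos'])@M*1000).round(1)
a,b=onplane(d,[(278.5,230.5),(368,231)],.046);print(a,b,np.linalg.norm(a-b),(a+b)/2,tl((a+b)/2))
a2,b2=tri([(e,(281.4,195.3)),(d,(278.5,230.5))]),tri([(e,(345.9,194.3)),(d,(368,231))]);print('tri',a2,b2)
h=cv2.cvtColor(d['img'],cv2.COLOR_RGB2HSV);m=(h[...,0]>80)&(h[...,0]<95)&(h[...,1]>150);p=cloud(d,m);print('teal',tl(p).min(0),tl(p).max(0))
h=cv2.cvtColor(e['img'],cv2.COLOR_RGB2HSV);m=(h[...,0]>80)&(h[...,0]<95)&(h[...,1]>150);p=cloud(e,m);q=tl(p);print('teal',np.percentile(q,[1,99],axis=0))
k=(q[:,0]>-70);print(q[k][:,2].max(),q[k][:,2].min())
c=(a+b)/2
plan((c[0],c[1],.020),(a-b)[:2])
E
```

```text
[ 0.47382515 -0.20946213  0.046     ] [ 0.44929627 -0.16214341  0.046     ] 0.05329846677417539 [ 0.46156071 -0.18580277  0.046     ] [-0.  44.9  0.3]
tri [ 0.47547062 -0.2091749   0.04210298] [ 0.4502622  -0.16068021  0.04185108]
teal [-152.8  -68.   -67.9] [-51.4  93.5  26.6]
teal [[-146.2     45.867  -70.6  ]
 [ -82.8     92.133   -9.7  ]]
13.5 11.4
t 3.63 pos [ 0.4621 -0.1857  0.0913] F [-0.4 -1.1  0. ] open mm 88.0
turn [ 0.0021  0.0059 -0.0019] shift after turn [ 0.2 71.3  0.5]
shift now [ 0.3 71.3  0.7]
M [[-0.465, 0.003, -0.885], [0.885, -0.001, -0.465], [-0.002, -1.0, -0.002]]
```

```bash
python3 -m inch '[[0,20,0,0,0.006,0],[0,20,0,0,0,0],[0,15,0,0,0,0],[0,10,0,0,0,0],[0,7,0,0,0,0],[0,0,0,0,0,0],[0,0,0,0,0,0]]' 72 25
python3 -m inch '[[0,0,0,0,0,0],[0,0,0,0,0,0],[0,0,0,0,0,0],[0,0,0,0,0,0],[0,0,0,0,0,0],[0,0,0,0,0,0],[0,0,0,0,0,0],[0,0,0,0,0,0],[0,0,0,0,0,0],[0,0,0,0,0,0]]' 36 25
python3 - <<'E'
from h import *
s=r.get_state();print(s['opening']*88.1);d=snap('wrist','w3');im=d['img'];cv2.imwrite('pics/w3.png',cv2.resize(im[100:400,160:480],None,fx=2,fy=2,interpolation=2)[...,::-1])
E
```

```text
clock: 4.22
tool_pos: [0.4616, -0.1859, 0.0186]
eef_rot: [0.368, 0.604, -0.604, -0.367]
contact_force: [0.0, -0.5, 0.4]
opening: 0.819
clock: 5.05
tool_pos: [0.4621, -0.187, 0.0186]
eef_rot: [-0.369, -0.604, 0.604, 0.366]
contact_force: [2.0, -2.8, 7.4]
opening: 0.482
42.47365842019065
```

View pics/w3.png

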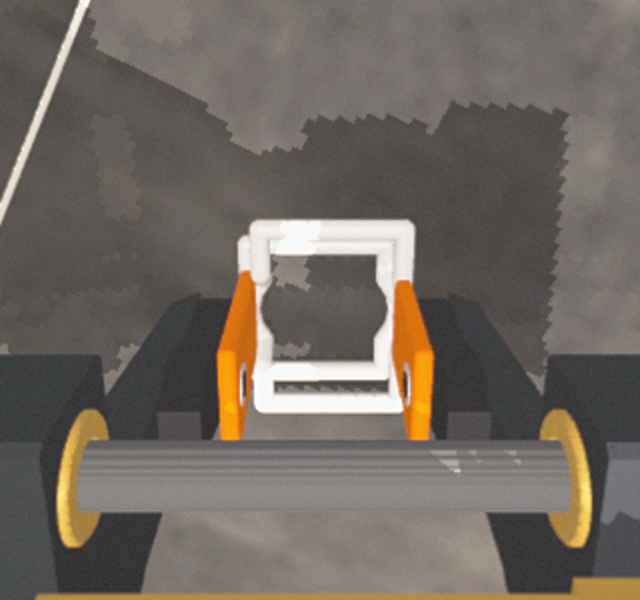

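The clip is squeezed (42.5 mm over the tabs, jaws spread). Lifting it and checking the hold.

```bash
python3 -m inch '[[0,-5,0,0,0,0],[0,-10,0,0,0,0],[0,-20,0,0,0,0],[0,-30,0,0,0,0],[0,-36,0,0,0,0],[0,-36,0,0,0,0],[0,-36,0,0,0,0],[0,-36,0,0,0,0],[0,-20,0,0,0,0],[0,0,0,0,0,0],[0,0,0,0,0,0]]'
python3 - <<'E'
from h import *
s=r.get_state();print(s['opening']*88.1)
d=snap('wrist','w4');im=d['img'];cv2.imwrite('pics/w4.png',cv2.resize(im[100:400,160:480],None,fx=2,fy=2,interpolation=2)[...,::-1])
plan((.547-.04,.111-.02,.25))
E
```

```text
clock: 6.02
tool_pos: [0.4605, -0.1856, 0.2472]
eef_rot: [0.368, 0.604, -0.604, -0.367]
contact_force: [-0.4, -0.1, -1.0]
opening: 0.481
42.396384052591245
t 6.07 pos [ 0.4597 -0.1856  0.246 ] F [ 0.4 -0.1 -0.9] open mm 42.2
shift now [ 223.7   -4.  -169.3]
M [[-0.46, -0.002, -0.888], [0.888, 0.0, -0.46], [0.001, -1.0, 0.001]]
```

View pics/w4.png

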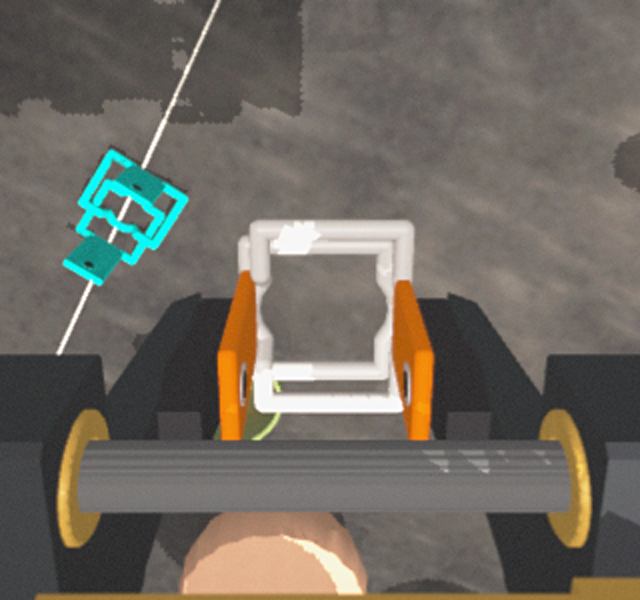

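Clip held level. I'll move past the spindle, keeping it in clear view of the wrist camera, to measure it.

```bash
python3 -m inch '[[20,-1,-20,0,0,0],[25,0,-30,0,0,0],[25,0,-30,0,0,0],[25,0,-30,0,0,0],[25,0,-30,0,0,0],[25,0,-30,0,0,0],[25,0,-30,0,0,0],[25,0,-30,0,0,0],[20,0,-30,0,0,0],[9,0,-12,0,0,0],[0,0,0,0,0,0],[0,0,0,0,0,0]]'
python3 - <<'E'
from h import *
plan((.60,.139,.25))
d=snap('wrist','w5');d=snap('top','t5')
cv2.imwrite('pics/t5.png',cv2.resize(d['img'][100:260,240:400],None,fx=3.5,fy=3.5,interpolation=2)[...,::-1])
E
```

```text
clock: 7.07
tool_pos: [0.5977, 0.1388, 0.2452]
eef_rot: [-0.366, -0.603, 0.606, 0.368]
contact_force: [0.2, -0.7, -0.5]
opening: 0.477
t 7.07 pos [0.5977 0.1388 0.2452] F [ 0.2 -0.7 -0.5] open mm 42.1
shift now [-0.8 -4.8 -2.1]
M [[-0.462, -0.005, -0.887], [0.887, -0.002, -0.462], [0.001, -1.0, 0.005]]
```

View pics/w5.png

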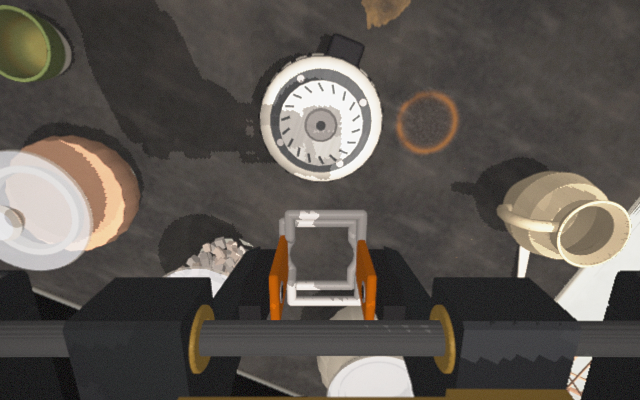

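```bash
python3 - <<'E'
from h import *
d=load('w5');cv2.imwrite('pics/e.png',cv2.resize(d['img'][70:180,260:385],None,fx=6,fy=5.4 and 6,interpolation=cv2.INTER_CUBIC)[:600,:,::-1])
d=load('w3');cv2.imwrite('pics/f.png',cv2.resize(d['img'][205:310,275:370],None,fx=6,fy=6,interpolation=cv2.INTER_CUBIC)[:600,:,::-1])
z=load('w5')['range_z'];m=np.zeros((400,640),bool);m[120:131,316:326]=1;p=cloud(load('w5'),m);print('end depth z',np.percentile(p[:,2],[10,50,90]))
m[:]=0;m[100:150,285:356]=1;p=cloud(load('w5'),m);print(np.histogram(p[:,2],np.arange(.05,.14,.005)))
E
```

```text
end depth z [0.10061179 0.10155473 0.10247522]
(array([   0,    0,    5,   10,    0,    0,    0, 1204, 1430,  223,  665,
          0,    0,    0,    0,    0,    0]), array([0.05 , 0.055, 0.06 , 0.065, 0.07 , 0.075, 0.08 , 0.085, 0.09 ,
       0.095, 0.1  , 0.105, 0.11 , 0.115, 0.12 , 0.125, 0.13 , 0.135]))
```

View pics/e.png

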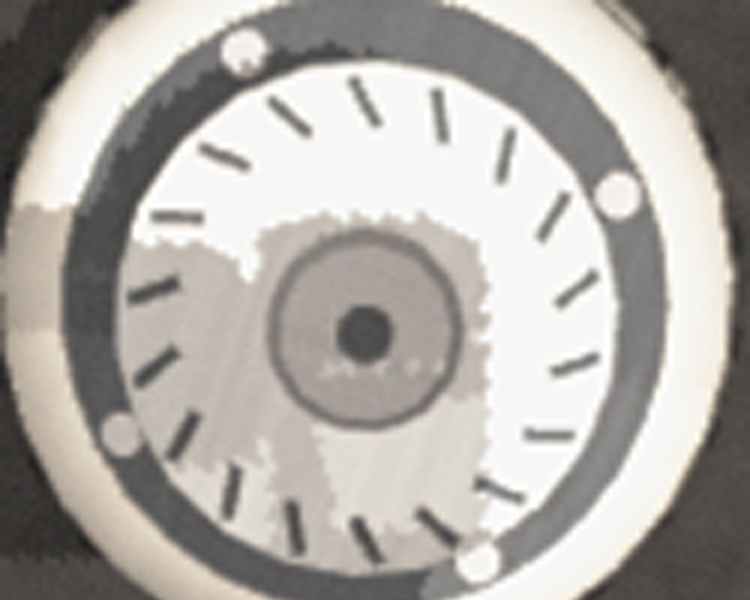

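View pics/f.png

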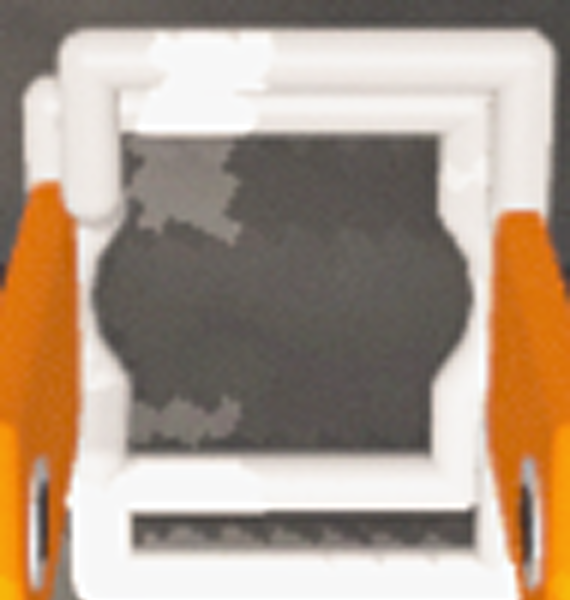

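```bash
python3 - <<'E'
from h import *
def tool(d,P): return ((P-d['pos'])@R.from_quat(d['rot']).as_matrix()*1000).round(1)
d=load('w3');print('clip ctr tool (w3)',tool(d,onplane(d,[(321.8,253.2)],.0025)))
d=load('w4');z=d['pos'][2]-.0186+.0025;print('w4',tool(d,onplane(d,[(321.8,253.2)],z)))
d=load('w5')
P=onplane(d,[(320.2,125.)],.1015);print('spindle w5',P,tool(d,P))
t=load('top0');print('top',onplane(t,[(307.7,176.8)],.1015), 'tri',tri([(d,(320.2,125)),(t,(307.3,176.5))]))
E
```

```text
clip ctr tool (w3) [[-0.9 16.1 -0.4]]
w4 [[-0.9 16.1 -0.4]]
spindle w5 [[0.5503513  0.11175804 0.1015    ]] [[ -2.1 143.9  53.8]]
top [[0.54872231 0.11129212 0.1015    ]] tri [0.5507408  0.11221449 0.09590646]
```

```bash
python3 -m inch '[[-1,10,14,0,0,0],[0,20,20,0,0,0],[0,25,15,0,0,0],[0,20,5,0,0,0],[0,15,0,0,0,0],[0,0,0,0,0,0],[0,0,0,0,0,0],[0,0,0,0,0,0]]'
python3 - <<'E'
from h import *
plan((.5503,.1117,.139),(-.462,.887))
d=snap('wrist','w6')
cv2.imwrite('pics/w6.png',cv2.resize(d['img'][150:350,220:420],None,fx=3,fy=3,interpolation=cv2.INTER_CUBIC)[...,::-1])
E
```

```text
clock: 7.83
tool_pos: [0.5524, 0.112, 0.1585]
eef_rot: [0.368, 0.604, -0.604, -0.367]
contact_force: [-0.2, 0.3, -0.9]
opening: 0.477
t 7.83 pos [0.5524 0.112  0.1585] F [-0.2  0.3 -0.9] open mm 42.0
turn [ 0.0012 -0.0032 -0.0004] shift after turn [ 0.6 19.5  2. ]
shift now [ 0.6 19.5  2. ]
M [[-0.459, 0.001, -0.888], [0.888, 0.0, -0.459], [-0.0, -1.0, -0.001]]
```

View pics/w6.png

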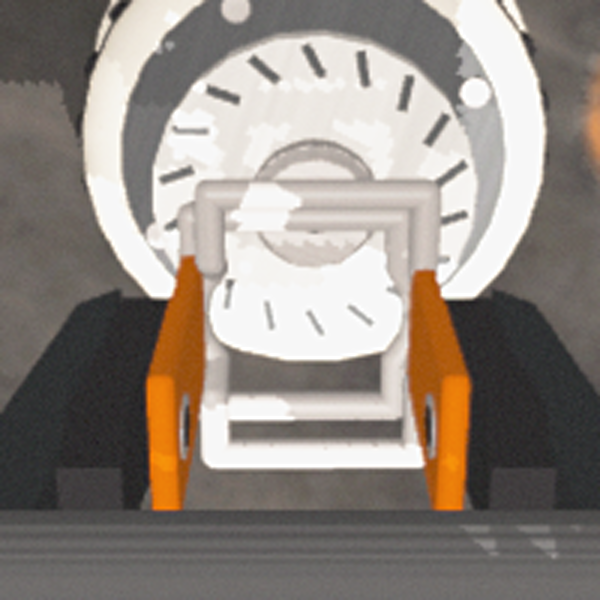

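```bash
python3 - <<'E'
from h import *
def tool(d,P): return ((P-d['pos'])@R.from_quat(d['rot']).as_matrix()*1000).round(1)
d=load('w6')
for px in [(324.8,217.5),(257/3+220,217.5),(375/3+220,217.5),(325,150+141/3),(325,150+265/3)]:
  P=onplane(d,[px],.1015);print(P.round(4),tool(d,P))
cv2.imwrite('pics/g.png',cv2.resize(d['img'][190:245,295:355],None,fx=10,fy=10,interpolation=cv2.INTER_CUBIC)[...,::-1])
E
```

```text
[[0.5481 0.111  0.1015]] [[ 1.  57.   4.3]]
[[0.5536 0.1003 0.1015]] [[-11.   57.    4.3]]
[[0.5423 0.1222 0.1015]] [[13.6 57.   4.3]]
[[0.5362 0.1049 0.1015]] [[ 1.1 57.  17.7]]
[[0.5606 0.1176 0.1015]] [[ 1.2 57.  -9.8]]
```

View pics/g.png

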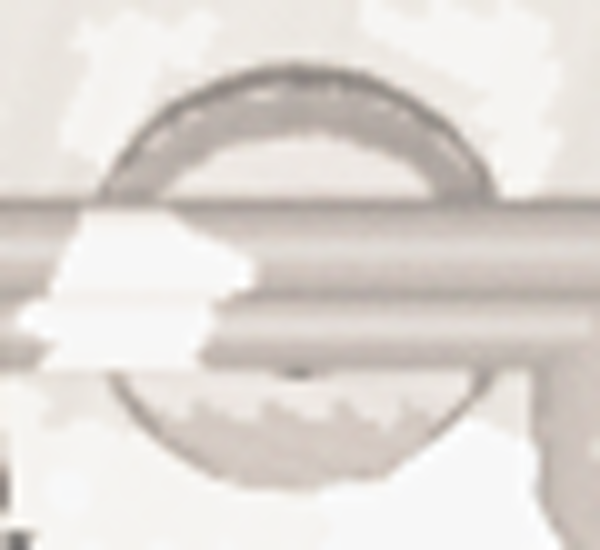

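```bash
python3 -m inch '[[1.8,5,2.1,0,0,0],[0,10,0,0,0,0],[0,10,0,0,0,0],[0,0,0,0,0,0],[0,0,0,0,0,0],[0,0,0,0,0,0]]'
python3 - <<'E'
from h import *
plan((.5503,.1117,.139),(-.462,.887))
d=snap('wrist','w7')
cv2.imwrite('pics/w7.png',cv2.resize(d['img'][190:320,260:390],None,fx=4.6,fy=4.6,interpolation=cv2.INTER_CUBIC)[...,::-1])
E
```

```text
clock: 8.38
tool_pos: [0.549, 0.1134, 0.1325]
eef_rot: [-0.367, -0.604, 0.604, 0.367]
contact_force: [-0.7, 0.1, -1.3]
opening: 0.475
t 8.38 pos [0.549  0.1134 0.1325] F [-0.7  0.1 -1.3] open mm 41.9
turn [-0.0003 -0.0018  0.0002] shift after turn [-2.1 -6.5 -0.4]
shift now [-2.1 -6.5 -0.4]
M [[-0.46, -0.0, -0.888], [0.888, 0.0, -0.46], [0.0, -1.0, 0.0]]
```

View pics/w7.png

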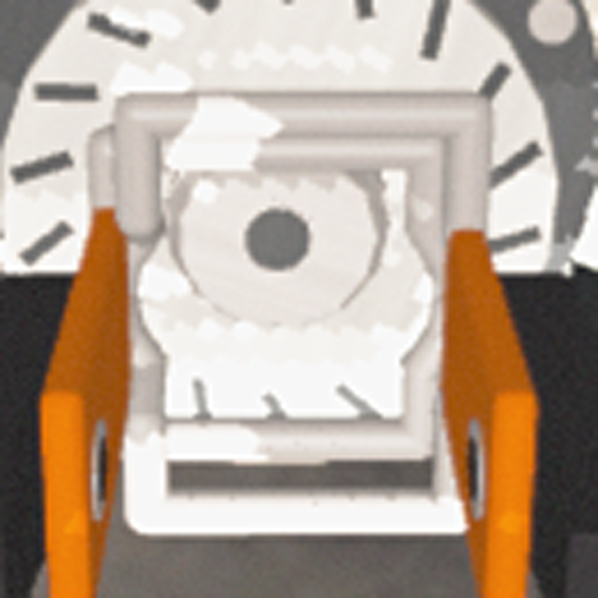

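```bash
python3 - <<'E'
from h import *
def tool(d,P): return ((P-d['pos'])@R.from_quat(d['rot']).as_matrix()*1000).round(1)
d=load('w7')
print('spindle',tool(d,onplane(d,[(319.8,241.6)],.1015)))
z=d['pos'][2]-.0186+.0025
for cx in (140,287.5,435): print('clip',tool(d,onplane(d,[(260+cx/4.6-.4,253)],z)))
E
```

```text
spindle [[-2.  31.  -0.5]]
clip [[-17.3  16.1  -0.3]]
clip [[-0.8 16.1 -0.3]]
clip [[15.8 16.1 -0.3]]
```

```bash
python3 -m inch '[[-1.2,3,0,0,0,0],[0,4,0,0,0,0],[0,0,0,0,0,0],[0,0,0,0,0,0],[0,0,0,0,0,0],[0,0,0,0,0,0]]'
python3 - <<'E'
from h import *
plan((.5503,.1117,.139),(-.462,.887))
d=snap('wrist','w8')
cv2.imwrite('pics/w8.png',cv2.resize(d['img'][190:320,260:390],None,fx=4.6,fy=4.6,interpolation=cv2.INTER_CUBIC)[...,::-1])
E
```

```text
clock: 8.93
tool_pos: [0.5497, 0.1122, 0.1258]
eef_rot: [0.367, 0.604, -0.604, -0.367]
contact_force: [-0.6, -0.2, -0.9]
opening: 0.477
t 8.93 pos [0.5497 0.1122 0.1258] F [-0.6 -0.2 -0.9] open mm 42.0
turn [ 0.0002 -0.002   0.0001] shift after turn [ -0.8 -13.2  -0.3]
shift now [ -0.8 -13.2  -0.3]
M [[-0.46, 0.0, -0.888], [0.888, 0.0, -0.46], [0.0, -1.0, -0.0]]
```

View pics/w8.png

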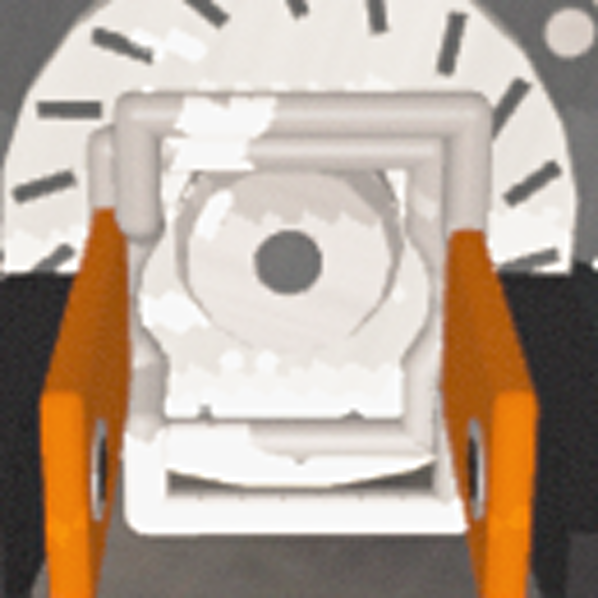

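```bash
python3 -m inch '[[0,2,0,0,0,0],[0,2,0,0,0,0],[0,2,0,0,0,0],[0,2,0,0,0,0],[0,2,0,0,0,0],[0,2,0,0,0,0],[0,0,0,0,0,0],[0,0,0,0,0,0],[0,0,0,0,0,0]]'
python3 - <<'E'
from h import *
s=r.get_state();print(s['tool_pos'],s['contact_force'],s['moment'])
d=snap('wrist','w9')
cv2.imwrite('pics/w9.png',cv2.resize(d['img'][190:320,260:390],None,fx=4.6,fy=4.6,interpolation=cv2.INTER_CUBIC)[...,::-1])
E
```

```text
clock: 9.73
tool_pos: [0.5497, 0.1122, 0.1137]
eef_rot: [0.367, 0.604, -0.604, -0.367]
contact_force: [-0.5, 0.5, -1.1]
opening: 0.479
[0.54966248 0.11223307 0.11372009] [-0.46802691  0.50461934 -1.10071908] [ 0.11368522 -0.01024325  0.03312197]
```

View pics/w9.png

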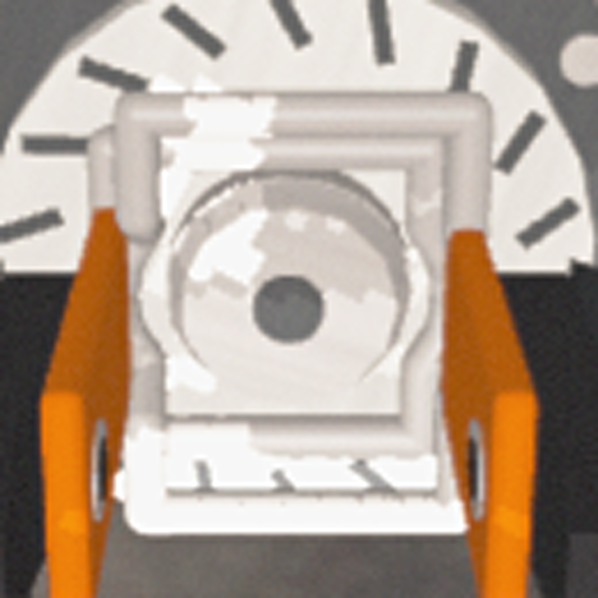

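Spindle end is now inside the jaws, hole at crop (288,309), jaws at 140 and 435, with no contact force. I'll feel my way down.

```bash
for i in 1 2 3; do :; done
python3 -m inch '[[0,1,0,0,0,0],[0,1,0,0,0,0],[0,1,0,0,0,0],[0,0,0,0,0,0],[0,0,0,0,0,0]]'|grep -E 'pos|force'
python3 -m inch '[[0,1,0,0,0,0],[0,1,0,0,0,0],[0,0,0,0,0,0],[0,0,0,0,0,0]]'|grep -E 'pos|force'
python3 -m inch '[[0,1,0,0,0,0],[0,1,0,0,0,0],[0,0,0,0,0,0],[0,0,0,0,0,0]]'|grep -E 'pos|force'
```

```text
tool_pos: [0.5495, 0.1121, 0.1106]
contact_force: [0.1, 0.4, -0.4]
tool_pos: [0.5497, 0.1122, 0.1089]
contact_force: [-0.2, -0.6, 2.7]
tool_pos: [0.5497, 0.1122, 0.1068]
contact_force: [-0.3, 0.3, 4.8]
```

```bash

python3 -m inch '[[0,1,0,0,0,0],[0,0,0,0,0,0],[0,0,0,0,0,0]]'|grep -E 'pos|force|open'
python3 -m inch '[[0,1,0,0,0,0],[0,0,0,0,0,0],[0,0,0,0,0,0]]'|grep -E 'pos|force|open'
python3 -m inch '[[0,0.7,0,0,0,0],[0,0,0,0,0,0],[0,0,0,0,0,0]]'|grep -E 'pos|force|open'
```

```text
tool_pos: [0.5498, 0.1122, 0.1058]
contact_force: [0.3, 0.2, 4.5]
opening: 0.48
tool_pos: [0.5497, 0.1122, 0.1047]
contact_force: [-0.3, -0.7, 4.8]
opening: 0.48
tool_pos: [0.5497, 0.1122, 0.1041]
contact_force: [-0.2, -1.0, 5.6]
opening: 0.483
```

```bash

python3 -m inch '[[0,0.5,0,0,0,0],[0,0,0,0,0,0],[0,0,0,0,0,0]]'|grep -E 'pos|force|open'
python3 -m inch '[[0,0.5,0,0,0,0],[0,0,0,0,0,0],[0,0,0,0,0,0]]'|grep -E 'pos|force|open'
```

```text
tool_pos: [0.5498, 0.1122, 0.1039]
contact_force: [0.3, -0.7, 8.3]
opening: 0.478
tool_pos: [0.5498, 0.1122, 0.1038]
contact_force: [-2.1, -0.5, 11.2]
opening: 0.477
```

The stop is felt: force rises from 5.6 to 11.2 N with no travel. I'll ease off slightly, look, then release.

```bash

python3 -m inch '[[0,-0.4,0,0,0,0],[0,0,0,0,0,0]]'|grep -E 'pos|force|open'
python3 - <<'E'
from h import *
d=snap('wrist','w10')
cv2.imwrite('pics/w10.png',cv2.resize(d['img'][190:320,260:390],None,fx=4.6,fy=4.6,interpolation=cv2.INTER_CUBIC)[...,::-1])
E
```

```text
tool_pos: [0.5498, 0.1122, 0.1039]
contact_force: [-0.5, -0.5, 7.6]
opening: 0.482
```

View pics/w10.png

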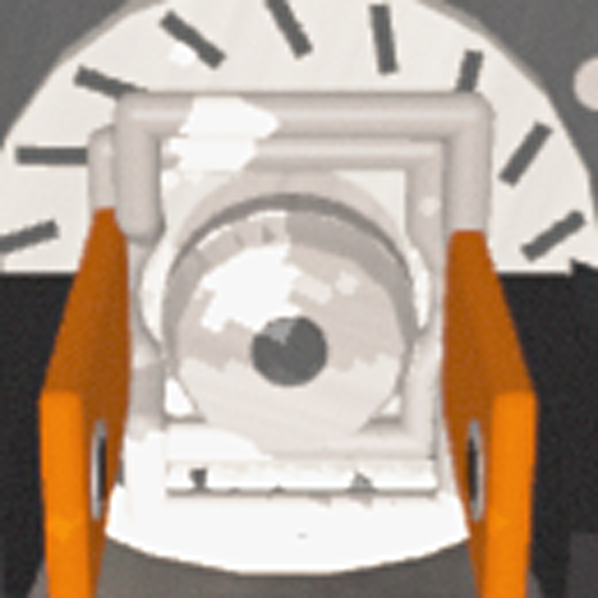

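The clip hasn't slipped in the grip. Releasing.

```bash

python3 -m inch '[[0,0,0,0,0,0],[0,0,0,0,0,0],[0,0,0,0,0,0],[0,0,0,0,0,0],[0,0,0,0,0,0],[0,0,0,0,0,0],[0,0,0,0,0,0],[0,0,0,0,0,0]]' 70
python3 - <<'E'
from h import *
d=snap('wrist','w11')
cv2.imwrite('pics/w11.png',cv2.resize(d['img'][190:340,240:400],None,fx=4,fy=4,interpolation=cv2.INTER_CUBIC)[...,::-1])
E
```

```text
clock: 13.0
tool_pos: [0.5496, 0.1121, 0.1033]
eef_rot: [-0.367, -0.604, 0.604, 0.367]
contact_force: [-0.1, -0.4, 0.4]
opening: 0.789
```

View pics/w11.png

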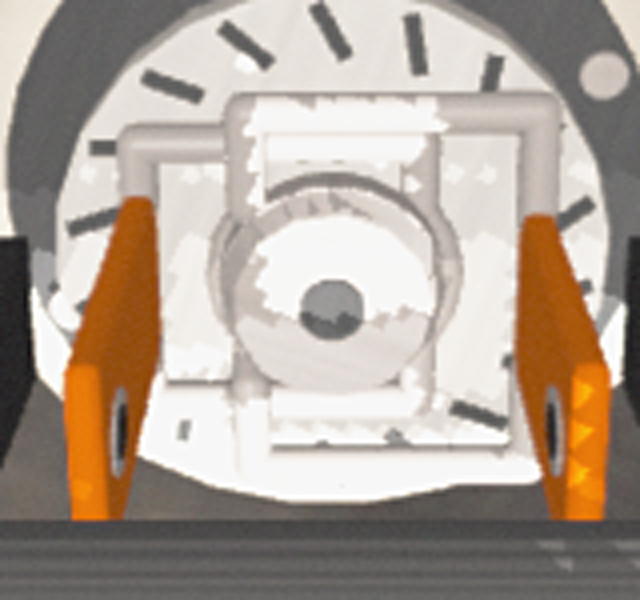

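The clip has contracted round the spindle, and the fingers (x=20 and 635 in the crop) are clear of the tabs. I'll retreat upward and check.

```bash

python3 -m inch '[[0,-5,0,0,0,0],[0,-10,0,0,0,0],[0,-20,0,0,0,0],[0,-25,0,0,0,0],[0,-30,0,0,0,0],[0,-20,-15,0,0,0],[0,0,-25,0,0,0],[0,0,-20,0,0,0],[0,0,0,0,0,0],[0,0,0,0,0,0],[0,0,0,0,0,0]]'
python3 - <<'E'
from h import *
d=snap('wrist','w12')
cv2.imwrite('pics/w12.png',cv2.resize(d['img'][60:210,240:400],None,fx=4,fy=4,interpolation=cv2.INTER_CUBIC)[...,::-1])
M=R.from_quat(d['state']['eef_rot']).as_matrix()
d=load('w12');T=d['img'];m=orange(T);m[:60]=0;m[210:]=0;m[:,:240]=0;m[:,400:]=0
n,l,st,c=cv2.connectedComponentsWithStats(m.astype(np.uint8))
for i in range(1,n):
    if st[i,4]>10:
        p=cloud(d,l==i);print(st[i],c[i].round(1),np.percentile(p,[5,50,95],axis=0).round(4).tolist())
d=snap('scene','s12');cv2.imwrite('pics/s12.png',cv2.resize(d['img'][110:280,230:450],None,fx=3.5,fy=3.5,interpolation=cv2.INTER_CUBIC)[...,::-1])
E
```

```text
clock: 13.97
tool_pos: [0.6018, 0.1392, 0.2135]
eef_rot: [-0.367, -0.604, 0.605, 0.368]
contact_force: [-0.3, 0.7, 0.8]
opening: 0.798
[282 109  12  38 191] [288.6 127.2] [[0.5522, 0.0864, 0.0992], [0.5627, 0.0926, 0.1233], [0.5717, 0.0971, 0.1334]]
[354 109  10  38 256] [358.  128.2] [[0.5315, 0.128, 0.1071], [0.5412, 0.1343, 0.132], [0.5493, 0.139, 0.1337]]
```

View pics/w12.png

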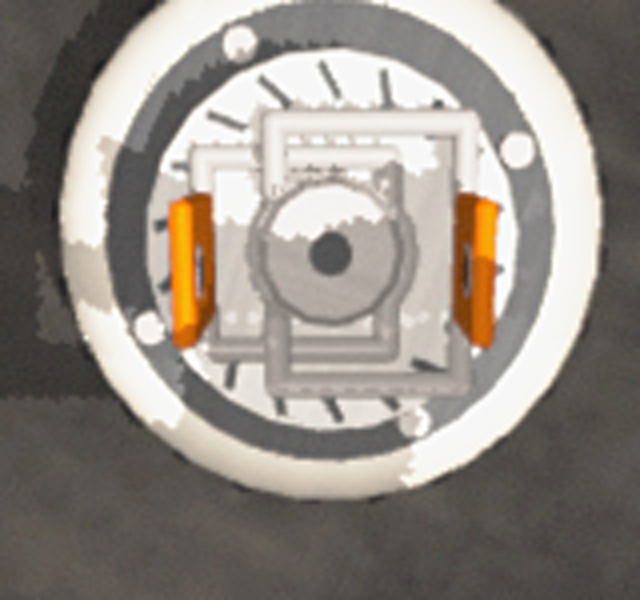

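View pics/s12.png

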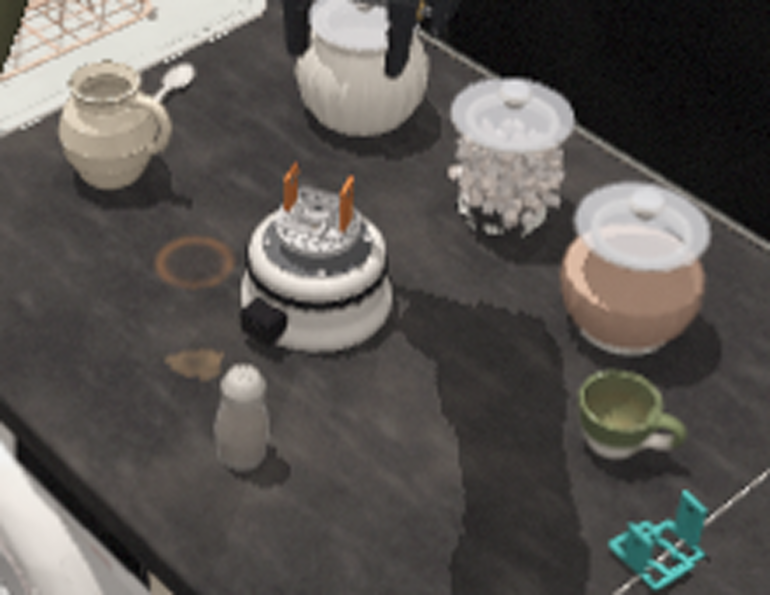

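```bash
python3 - <<'E'
from h import *
d=load('w12')
a,b=onplane(d,[(240+171/4,125),(240+500/4,125)],.1335);print('over tabs mm',np.linalg.norm(a-b)*1000)
e=load('w11')
a,b=onplane(e,[(240+66/4,190+440/4),(240+607/4,300)],.1335);print('w11',np.linalg.norm(a-b)*1000)
# inner tab faces at same top
for x0,x1 in ((190,486),): 
  a,b=onplane(d,[(240+x0/4,125),(240+x1/4,125)],.1335);print('mid tops',np.linalg.norm(a-b)*1000)
m=np.zeros((400,640),bool);m[60:210,240:400]=1
p=cloud(d,m)
# wire heights per side: frame corners
for n,(x,y) in {'TL':(375,122),'R':(465,160),'Lo':(200,170),'B':(370,383),'B2':(300,348),'T2':(300,158)}.items():
  u,v=int(240+x/4),int(60+y/4);mm=np.zeros_like(m);mm[v-1:v+2,u-1:u+2]=1;print(n,cloud(d,mm)[:,2].round(4).max())
E
```

```text
over tabs mm 52.789399571691945
w11 51.96439980635836
mid tops 47.495302407480224
TL 0.0985
R 0.0988
Lo 0.0939
B 0.0978
B2 0.0931
T2 0.0928
```

```bash
python3 - <<'E'
from h import *
d=load('w12');cv2.imwrite('pics/k.png',cv2.resize(d['img'][100:155,275:375],None,fx=8,fy=8,interpolation=cv2.INTER_CUBIC)[...,::-1])
for v in range(112,146,4): print(v,[tuple(int(k) for k in x) for x in d['img'][v,280:288]],[tuple(int(k) for k in x) for x in d['img'][v,358:368]]) if v in(120,132) else None
E
```

```text
120 [(210, 203, 196), (209, 198, 192), (222, 148, 105), (246, 141, 9), (248, 165, 8), (247, 186, 10), (248, 176, 10), (250, 147, 9)] [(179, 88, 7), (242, 126, 9), (248, 154, 10), (247, 165, 9), (247, 170, 1), (247, 164, 79), (245, 242, 239), (247, 249, 251), (247, 248, 248), (249, 249, 249)]
132 [(116, 114, 113), (101, 101, 100), (149, 113, 98), (245, 131, 38), (249, 156, 7), (248, 172, 10), (248, 185, 9), (250, 162, 6)] [(177, 92, 20), (196, 99, 8), (210, 107, 10), (209, 106, 8), (194, 90, 0), (201, 136, 117), (250, 255, 255), (249, 250, 250), (251, 251, 251), (224, 221, 215)]
```

View pics/k.png

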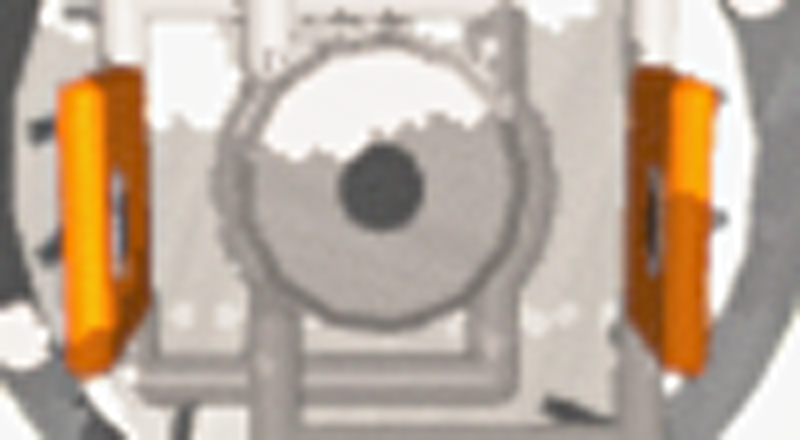

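Tab spread measures about 53 mm, where 55 is expected in the groove and 48 on the full spindle. I want a more certain check, so I'll get jaw positions relative to the axis.

```bash
python3 - <<'E'
from h import *
def tool(d,P): return ((P-d['pos'])@R.from_quat(d['rot']).as_matrix()*1000).round(1)[0]
d=load('w12')
print('spindle',tool(d,onplane(d,[(322.1,100+187/8-.4)],.1015)))
for z in (.087,.090):print('jaws',z,tool(d,onplane(d,[(301.1,123)],z)),tool(d,onplane(d,[(344.0,123)],z)))
for z in (.1305,.1335):print('tabs',z,tool(d,onplane(d,[(281.9,128)],z)),tool(d,onplane(d,[(363.2,128)],z)))
plan((.58,.03,.2))
E
```

```text
spindle [ -0.6 112.1  57.9]
jaws 0.087 [-16.8 126.6  56.8] [ 16.3 126.6  56.7]
jaws 0.09 [-16.7 123.6  57. ] [ 16.2 123.6  57. ]
tabs 0.1305 [-26.9  83.1  56.9] [26.1 83.1 56.9]
tabs 0.1335 [-26.5  80.1  57.2] [25.8 80.1 57.1]
t 14.07 pos [0.6018 0.139  0.2134] F [ 0.1 -0.4  0.1] open mm 70.3
shift now [-86.7  13.5  69.4]
M [[-0.46, -0.001, -0.888], [0.888, -0.001, -0.46], [-0.0, -1.0, 0.002]]
```

```bash
python3 -m inch '[[0,-10,-10,0,0,0],[0,-20,0,0,0,0],[0,-10,0,0,0,0],[0,0,0,0,0,0],[0,0,0,0,0,0],[0,0,0,0,0,0],[0,0,0,0,0,0],[0,0,0,0,0,0],[0,0,0,0,0,0]]'
python3 - <<'E'
from h import *
d=snap('wrist','w13');d=load('w13')
m=orange(d['img']);m[:40]=0;m[220:]=0;m[:,:240]=0;m[:,400:]=0
n,l,st,c=cv2.connectedComponentsWithStats(m.astype(np.uint8))
for i in range(1,n):
    if st[i,4]>10:
        p=cloud(d,l==i);print(st[i],np.percentile(p,[50,95],axis=0).round(4).tolist())
a,b=load('scene0'),load('s12')
h=cv2.absdiff(a['img'],b['img']).max(2)
for nme,(u,v) in {'mug':(407,230),'jug':(262,146),'salt':(299,228)}.items(): print(nme,'changed px',int((h[v-18:v+18,u-18:u+18]>40).sum()))
E
```

```text
clock: 14.82
tool_pos: [0.6114, 0.1442, 0.2527]
eef_rot: [-0.367, -0.604, 0.605, 0.368]
contact_force: [-0.3, -0.0, 0.4]
opening: 0.793
[289  93   8  33  97] [[0.5613, 0.0923, 0.1202], [0.571, 0.0973, 0.1332]]
[350  93   8  32 149] [[0.5423, 0.1337, 0.1317], [0.5493, 0.1388, 0.1337]]
[287  99   2  24  25] [[0.564, 0.0903, 0.1332], [0.571, 0.0937, 0.1337]]
mug changed px 0
jug changed px 0
salt changed px 2
```

View pics/w13.png

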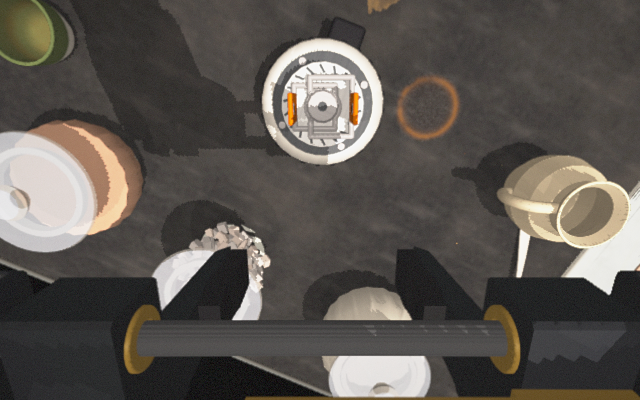

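The clip is steady on the spindle at (322,105) with both tab tops level. The mug, jug and salt haven't moved, and the gripper is clear. Handing in.

```bash
python3 -c "
from plant import r
print(r.finish_job())"
```

```text
the job is handed in; nothing more can be done
None
```

The clip is on the grinder's spindle and, by my checks, sitting in the groove. I handed the job in at about 15 s of the 56 s allowed.

**What I did:** I took the orange-tabbed clip by its tabs and squeezed it to about 42 mm over the tabs. I passed it over the spindle and pressed the disc down until it stopped. The stop showed at a tool height of 0.104 m, where the force rose from 5.6 to 11.2 N with almost no further travel. I eased off to about 8 N, opened the fingers and backed straight up.

**Last checks:**
- **Level:** both tab tops stand at about 0.1335 m. That puts the clip's underside about 3 mm above the stop, which fits the wire resting against the top of the groove. It stayed level in a second look about 1 s later.
- **Centring:** the jaws are evenly placed about the spindle axis, and the robot was touching nothing.
- **Bystanders:** the mug, jug and salt shaker look unchanged in the scene camera.

**One disagreement:** I measured 52–53 mm over the tabs, a jaw spread of about 5 mm, where about 3 mm (55 mm over the tabs) was expected. A clip caught above the groove should show more than 6 mm of spread, and about 10 mm (48 mm over the tabs) on the spindle's full width. With the even centring and the height, I judged it seated, but I didn't confirm that from the side.

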